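# Snap a capped tube into the spring clips of a clip stand

## Robot

A 6-joint arm with a two-finger parallel gripper is mounted at the origin on the work surface; the furniture and walls round the work are solid. World frame = base frame: x ahead of the robot, y to its left, z up, the work surface at z = 0. Lengths are in m, angles in rad, forces in N, time in s.
With the tool pointing down it reaches from about 0.375 to 0.925 m from the base axis. Payload 5.7 kg.
Tool frame: the origin (TCP) lies midway between the tips of the shut fingers; the grasp point (between the pads) lies 19 mm behind it; z points along the fingers, y is the line along which they close (so a half turn about z gives the same grasp; the last joint's range is limited). The gripper opens to 85 mm and grips with 20 to 120 N. Pads are 22 mm wide; open, the fingers measure 114 mm over their backs; the gripper's body (76 mm by 85 mm) begins 54 mm behind the grasp point. The pads swing forward as they close: fully open they stand 13 mm farther back than shut.
Start: joints at [-1.282, 0.359, 1.51, -0, 1.272, -0.115], TCP at [0.236, -0.552, 0.231] pointing down, gripper open.
Joint ranges: [-2.97, 2.97], [-1.01, 2.36], [0.21, 2.38], [-0.96, 4.11], [0.2, 2.71], [-2.98, 2.98]. Speed limits (rad/s): [2.39, 2.39, 3.14, 3.14, 3.14, 3.14].

## Interface

Orientations are given as a rotation vector (axis times angle).
In Python, from rig import * gives the robot as it stands.
- The arm moves only by the tool apply_moves, never from a script. Its argument "moves" is a list of rows, each a list of 2 entries, a list of its own where there are three numbers: the shift along the tool's x, y, z in m, then the turn, a rotation vector about the tool's x, y, z in degrees. In form: [[[tx, ty, tz], [ax, ay, az]], ...]. A call has 1 to 20 rows; each row is the pose to reach, as a shift and turn from the pose commanded when the call began, along the tool's axes at that moment; what a row does not reach only later rows make up. A row lasts 1/12 s, in which the tool goes at most 41.7 mm and 7.16 degrees, less where a joint would pass 70% of its speed; a pose out of reach is approached as far as the arm can. A call with a gripper value outside its range is refused whole. "claw" is the finger opening in m, from 0 to 0.0854, set as the call begins (left out, the last holds). The fingers move at their own pace and stop on an object; the grip force is fixed at half the most. Time passes only in rows, so rows that repeat a pose let the fingers close. It gives the time, the measured TCP pose, the force, the opening and the grip force at its end, in the units of the state.
- read_state(): the state, without advancing time (a new reading comes with each control period).
- camera(name): name is "scene" or "top" or "wrist"; returns the picture (420x560x3 uint8, red, green, blue); there is no depth.
- camera_info(name): a dict with "vfov" (degrees; the focal length in pixels is half the picture's height over the tangent of half this angle, whatever the lens; pixels are square), "cx", "cy" (the principal point, pixels), "k1" (the pictures are not rectified: a ray, as slopes to the right and down, at radius r is drawn at 1 + k1 r^2 times it, then the intrinsics apply), "R" (3x3) and "t" (3): a world point X has camera coordinates R X + t; the wrist camera has in their place "mount" (4x4, takes a point from camera to tool coordinates, whose origin is the TCP and whose axes are the flange's). Camera axes: x right, y down, z forward; pixel columns grow to the right and rows downward; lengths in m; the calibration is good to about 2 mm. A picture is of the moment at which its call begins: read the wrist's pose just before it. camera_info takes no time and is no camera call.
- job_done(): hands the job in; it is judged then, once.
The state is a dict: "time": time; "q": joint angles; "joint_velocities": joint speeds; "tau": joint torques, N m; "tcp_pos": TCP position; "ee_rot": TCP orientation; "wrist_force": force on the tool from outside, world axes, zero at the start; "wrist_torque": the same for the moment, N m; "finger_gap": finger opening in m; "grip_force": force on a finger pad.
Only numpy, scipy, OpenCV 4.12 (cv2) and the standard library are available. Lean on these libraries where they do the work, as an engineer would, in place of code of your own. Each camera call takes 0.05 s, during which the arm holds its last target. There are 200 camera calls.

## Task

Lift the blue-capped tube out of its white rest and snap it sideways, straight down, into both black spring clips of the clip stand, with its cap at the end that has the orange plate and about midway along, until it is fully home on the saddles of both clips; then let it go. The clip bar's height is not known beforehand, so press by feel: hard enough for the clips to snap, but never with more than 30 N. Leave the two bottles, the blue slide box and the timer where they are.

Things in the scene. Friction and masses are not known exactly. Their poses are not given: they have to be found in the camera images.
- tube_mid (a point): Middle of the straight barrel of the loose tube (white, blue cap, about 50 g), on its axis: grip it here, across the barrel. Barrel 29 mm diameter, straight 38 mm towards the cap and 37 mm the other way, then a cone to a tip 64 mm away. The tube runs along this frame's y axis, cap towards -y (its axis dips 0.027 rad towards +y). Level at the start.
- tube_cap (a point): Centre of the tube's blue cap, on the axis: 33 mm diameter, 13 mm long, 44 mm from tube_mid towards -y.
- tube_rest: White fixed rest, foot 64 x 92 x 8 mm, origin at the centre of its underside. Two V-notched uprights, 29 mm either side of the origin along y, carry the tube with its axis about 40 mm above the bench. They are 7 mm thick, 46 mm wide and reach 40 mm above the bench; 51 mm is free between them for the fingers.
- clip_stand: Fixed stand, grey foot 74 x 112 x 10 mm, origin at the centre of its underside. Above it a metal bar 14 mm wide, 100 mm long, lies along y on two rods and carries two black spring clips. The home tube lies over the origin, its y axis along the stand's y, cap at -y. The bar's height differs each time and is not reported: the home tube's axis is 50 to 86 mm above the bench.
- clip_a (a point): Centre, seen from above, of the clip next to the orange plate: 25 mm from the stand's middle towards -y. This point is on the fixed stand, 50 mm above the bench, and does not follow the bar's height. The clip is 8 mm wide along y and 43 mm across; 42 mm is free between the two clips for fingers, which may straddle the bar.
- clip_b (a point): The same for the other clip, 25 mm towards +y. Each clip is an upward C of two sprung jaws, mouth 25 mm wide, flaring above; pressed down, the tube spreads it. A tube laid on both mouths has its axis about 15 mm above home. Pressing takes up to about 8 N over both clips, less once 7 mm above home, then the force rises steeply at the saddles (home). Foot and bar do not give.
- cap_end (a point): On the stand, 10 mm above the bench, 50 mm from the origin along -y: below the orange plate on the end of the bar, which marks the cap's side.
- blue_bottle: Bystander: bottle with a blue cap, 56 mm diameter, 100 mm high, origin at the centre of its underside.
- red_bottle: Bystander: bottle with a red cap, 56 mm diameter, 105 mm high, origin at the centre of its underside.
- stain_box: Bystander: blue slide box, 32 x 84 x 35 mm, origin at the centre of its underside.
- lab_timer: Bystander: white timer, 62 x 66 x 21 mm, origin at the centre of its underside.
Things that resemble listed ones, but are neither listed nor needed, are in the scene too. Of the things that look like the clip_stand, the smaller one is meant.

How it is judged:
On the way, in this order (a step that is already met when the one before it is completed fails the run):
1. the tube is lifted clear of its rest (contact force between tube and tube_rest below 0.01 N and height (world z) of tube_mid above 0.075 m), for 0.1 s.
2. the tube is home in both clips, cap at the orange end (distance between tube_mid and clip_bar_c0 below 0.0288 m and x of tube_mid in the frame of clip_stand between -0.004 and 0.004 m and y of tube_mid in the frame of clip_stand between -0.007 and 0.007 m and angle between the y axis of tube_mid and the y axis of clip_stand, either way round below 0.1 rad and y of tube_cap in the frame of clip_stand below -0.02 m), for 0.2 s.
At the end, for the whole second after the job is handed in: The tube is home in both clips: tube_mid within 28.8 mm of the centre of the bar below (26.5 mm when quite home: about 2 mm in height), within 4 mm sideways and 7 mm lengthwise of the stand's middle, axes aligned within 0.1 rad, cap on the orange-plate side; released and still (all of step 2 and linear speed of tube below 0.01 m/s and contact force between tube and the fingers below 0.05 N); the robot touches nothing.
It fails at once if the tube is pressed on the clip stand with more than 30 N (45 N of contact in all, which counts some 12 N of squeeze by the clips themselves) (contact force between tube and clip_stand above 45 N).
It fails at once if the robot pushes on the stand itself with over 45 N (contact force between any of the fingers, the arm and clip_stand above 45 N).
It fails at once if a bystander is moved by more than 20 mm or tipped (distance of any of blue_bottle, red_bottle, stain_box, lab_timer from where it was at the start of the episode above 0.02 m or angle between any of blue_bottle, red_bottle's own z axis and vertical above 0.4 rad).
It also fails if it takes over 42 s, if anything falls off the work surface, if the arm or the gripper's body presses on something with over 40 N, if the wrist force passes 120 N, or if a joint passes its speed limit or range.

## Working session

There is one attempt and no reset: what is moved stays moved. The work goes in short steps, Python scripts to look and compute and a tool call to move; the robot and the scene stay as the last step left them, time stands still between calls to the robot, and variables do not carry over. Pictures are saved under pics/ and viewed, at most 10 in all, crops included, and the job is handed in when it is done.

Besides the shell and the picture viewer there is one more tool, called after "Request:" in YAML: its name, and indented under it one key for each argument. apply_moves: Moves the arm, as the interface text tells. Its arguments: {"type":"object","properties":{"moves":{"type":"array","items":{"type":"array"}},"claw":{"type":"number"}},"required":["moves"]}

```bash
mkdir -p pics; ls; cat > h.py <<'E'
from rig import *
import numpy as np, cv2
from scipy.spatial.transform import Rotation as Ro
def grab(n,f):
    s=read_state(); im=camera(n); cv2.imwrite(f,im[:,:,::-1]); return s,im
E
python3 - <<'E'
from h import *
s,_=grab("top","pics/top.png"); grab("scene","pics/scene.png")
print(s['time'],s['tcp_pos'],s['ee_rot'],s['finger_gap'])
for n in("top","scene","wrist"): print(n,camera_info(n))
E
```

```text
pics
0.0 [ 0.23553156 -0.55109137  0.23042889] [-3.07593876e+00 -6.29613338e-01  2.43065030e-04] 0.08580274537160193
top {'vfov': 54.51306588847728, 'cx': 281.68393900653734, 'cy': 204.92051690713902, 'k1': -0.03646527790030507, 'R': array([[-0.01524128, -0.99963152,  0.02246189],
       [-0.98979301,  0.01190017, -0.1420147 ],
       [ 0.14169507, -0.02439711, -0.98960966]]), 't': array([0.02045366, 0.51844695, 0.89459271])}
scene {'vfov': 45.47945217458776, 'cx': 279.4173769631417, 'cy': 215.01500604423177, 'k1': -0.16924028132194782, 'R': array([[-0.47520517, -0.87982331,  0.00953916],
       [-0.40847508,  0.21099491, -0.888048  ],
       [ 0.77931262, -0.42590151, -0.45965177]]), 't': array([0.26655676, 0.2540412 , 0.80611832])}
wrist {'vfov': 65.2297045269562, 'cx': 278.82299842146784, 'cy': 208.57851249898533, 'k1': -0.05203301686079, 'mount': array([[-9.14488163e-04, -9.47117565e-01, -3.20885465e-01,
         8.44182812e-02],
       [ 9.99999420e-01, -6.83636649e-04, -8.32083043e-04,
        -8.35929847e-04],
       [ 5.68711402e-04, -3.20886039e-01,  9.47117641e-01,
        -1.43433001e-01],
       [ 0.00000000e+00,  0.00000000e+00,  0.00000000e+00,
         1.00000000e+00]])}
```

View pics/top.png

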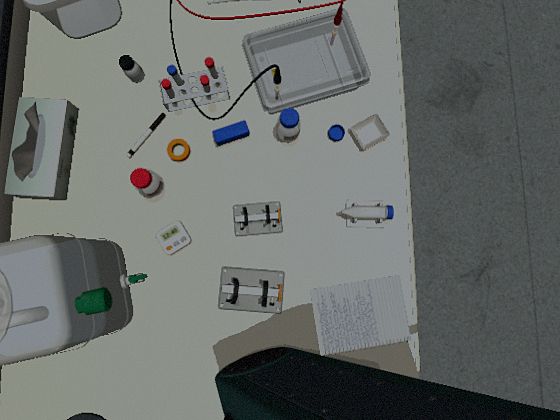

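View pics/scene.png

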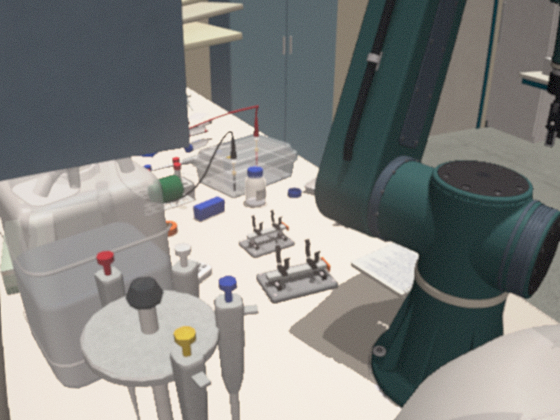

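The top view shows the tube at about (368,212), with its blue cap at (389,212). There are two candidate stands: the smaller at (258,218) with its orange plate at (280,217), and the larger at (251,289). The smaller one's 50 px foot matches 112 mm, so I choose that one. The loose blue cap at (336,132) and the blue bottle cap at (289,118) could pass for the tube's cap, but neither is on a barrel. Next is a close crop to check.

```bash
python3 - <<'E'
import cv2
a=cv2.imread("pics/top.png")
c=cv2.resize(a[180:320,210:410],None,fx=4,fy=4,interpolation=cv2.INTER_CUBIC)
cv2.imwrite("pics/c1.png",c)
E
```

```text
(no output)
```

View pics/c1.png

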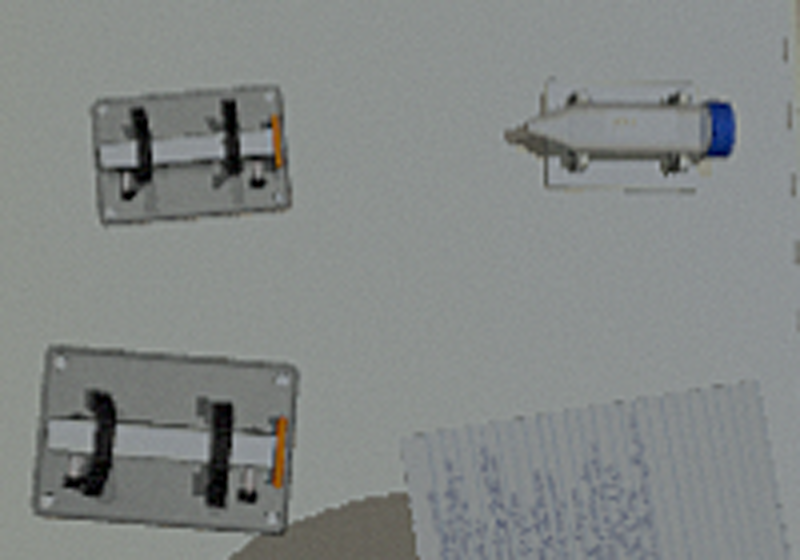

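The crop confirms it. The small stand's foot corners are at (96,103), (277,87), (291,208) and (103,222), with the orange plate on its right end. The tube's axis runs from the cap end (735,129) to the tip (508,136).

```bash
cat >> h.py <<'E'
def cam(n,s=None):
    i=camera_info(n); f=210/np.tan(np.radians(i['vfov']/2))
    if n=="wrist":
        M=i['mount']; T=np.eye(4); T[:3,:3]=Ro.from_rotvec(s['ee_rot']).as_matrix(); T[:3,3]=s['tcp_pos']
        W=T@M; return dict(f=f,cx=i['cx'],cy=i['cy'],k=i['k1'],R=W[:3,:3].T,C=W[:3,3])
    return dict(f=f,cx=i['cx'],cy=i['cy'],k=i['k1'],R=i['R'],C=-i['R'].T@i['t'])
def ray(c,u,v):
    x=np.array([(u-c['cx'])/c['f'],(v-c['cy'])/c['f']]); y=x.copy()
    for _ in range(20): y=x/(1+c['k']*(y@y))
    return c['R'].T@np.array([y[0],y[1],1.])
def atz(c,u,v,z):
    d=ray(c,u,v); return c['C']+d*(z-c['C'][2])/d[2]
def tri(*obs):
    A=np.zeros((3,3)); b=np.zeros(3)
    for c,u,v in obs:
        d=ray(c,u,v); d/=np.linalg.norm(d); P=np.eye(3)-np.outer(d,d); A+=P; b+=P@c['C']
    x=np.linalg.solve(A,b); return x
def proj(c,X):
    p=c['R']@(np.asarray(X)-c['C']); x=p[:2]/p[2]; x=x*(1+c['k']*(x@x)); return x*c['f']+[c['cx'],c['cy']]
E
python3 - <<'E'
from h import *
c=cam("top"); g=lambda u,v,z: atz(c,210+(u+.5)/4-.5,180+(v+.5)/4-.5,z)
P=[g(u,v,.01) for u,v in[(96,103),(277,87),(291,208),(103,222)]]
P=np.array(P);print(P.round(4),P.mean(0))
print("sizes",[np.linalg.norm(P[i]-P[(i+1)%4]).round(4) for i in range(4)])
for u,v in[(735,129),(711,130),(508,136)]: print(g(u,v,.04).round(4))
print("larger",[g(u,v,.01).round(3) for u,v in[(50,347),(298,366),(290,532),(36,515)]])
s=read_state();print(Ro.from_rotvec(s['ee_rot']).as_matrix().round(4))
E
```

```text
[[0.5228 0.1255 0.01  ]
 [0.531  0.0192 0.01  ]
 [0.4596 0.0121 0.01  ]
 [0.453  0.1214 0.01  ]] [0.49160337 0.06952911 0.01      ]
sizes [np.float64(0.1066), np.float64(0.0717), np.float64(0.1095), np.float64(0.07)]
[ 0.499  -0.2423  0.04  ]
[ 0.4986 -0.2284  0.04  ]
[ 0.4967 -0.1114  0.04  ]
larger [array([0.382, 0.152, 0.01 ]), array([0.369, 0.009, 0.01 ]), array([0.275, 0.015, 0.01 ]), array([0.287, 0.159, 0.01 ])]
[[ 9.196e-01  3.929e-01 -5.000e-04]
 [ 3.929e-01 -9.196e-01  1.600e-03]
 [ 2.000e-04 -1.600e-03 -1.000e+00]]
```

Request:
apply_moves:
  moves:
    - [[0.489, -0.494, 0], [0, 0, -71]]
    - [[0.489, -0.494, 0], [0, 0, -71]]
    - [[0.489, -0.494, 0], [0, 0, -71]]
    - [[0.489, -0.494, 0], [0, 0, -71]]
    - [[0.489, -0.494, 0], [0, 0, -71]]
    - [[0.489, -0.494, 0], [0, 0, -71]]
    - [[0.489, -0.494, 0], [0, 0, -71]]
    - [[0.489, -0.494, 0], [0, 0, -71]]
    - [[0.489, -0.494, 0], [0, 0, -71]]
    - [[0.489, -0.494, 0], [0, 0, -71]]
    - [[0.489, -0.494, 0], [0, 0, -71]]
    - [[0.489, -0.494, 0], [0, 0, -71]]
    - [[0.489, -0.494, 0], [0, 0, -71]]
    - [[0.489, -0.494, 0], [0, 0, -71]]
    - [[0.489, -0.494, 0], [0, 0, -71]]
    - [[0.489, -0.494, 0], [0, 0, -71]]
    - [[0.489, -0.494, 0], [0, 0, -71]]
    - [[0.489, -0.494, 0], [0, 0, -71]]
    - [[0.489, -0.494, 0], [0, 0, -71]]
    - [[0.489, -0.494, 0], [0, 0, -71]]

```text
time: 1.77
tcp_pos: [0.4906, 0.0943, 0.2309]
ee_rot: [-2.139, -2.3, 0.002]
wrist_force: [0.1, 0.5, 0.7]
finger_gap: 0.0854
grip_force: 0.0
```

```bash
python3 - <<'E'
from h import *
import json
s,_=grab("wrist","pics/w1.png"); json.dump({k:np.array(s[k]).tolist() for k in s},open("w1.json","w"))
print(s['time'],s['tcp_pos'],Ro.from_rotvec(s['ee_rot']).as_matrix().round(4),s['wrist_force'])
E
```

```text
1.7667 [0.49056025 0.09431942 0.2308728 ] [[-7.290e-02  9.973e-01 -1.500e-03]
 [ 9.973e-01  7.290e-02 -6.000e-04]
 [-4.000e-04 -1.500e-03 -1.000e+00]] [0.14541163 0.53879954 0.65784386]
```

Request:
apply_moves:
  moves:
    - [[-0.07, 0, 0], [0, 0, 0]]
    - [[-0.07, 0, 0], [0, 0, 0]]
    - [[-0.07, 0, 0], [0, 0, 0]]
    - [[-0.07, 0, 0], [0, 0, 0]]

```text
time: 2.15
tcp_pos: [0.4959, 0.0226, 0.2313]
ee_rot: [-2.145, -2.295, 0.0]
wrist_force: [-0.6, 1.0, -0.0]
finger_gap: 0.0852
grip_force: 0.0
```

```bash
python3 - <<'E'
from h import *
import json
s,_=grab("wrist","pics/w2.png"); json.dump({k:np.array(s[k]).tolist() for k in s},open("w2.json","w"))
print(s['time'],s['tcp_pos'])
a=cv2.imread("pics/w1.png");b=cv2.imread("pics/w2.png")
# stacked side by side rotated views
cv2.imwrite("pics/w12.png",np.hstack([a[:,80:480],b[:,80:480]]))
E
```

```text
2.15 [0.4958619  0.02256545 0.23134565]
```

View pics/w12.png

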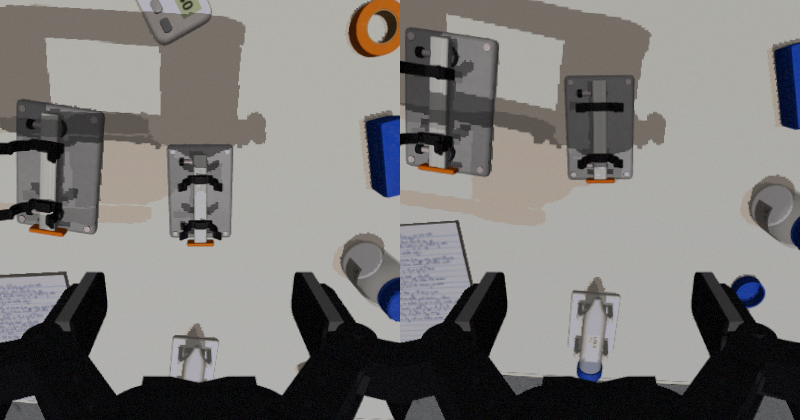

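Both wrist views show the small stand: columns 168–232 in view 1 and 565–634 in view 2. View 2 shows the tube in its rest at (592,335). I'll enlarge these.

```bash
python3 - <<'E'
import cv2,numpy as np
a=cv2.imread("pics/w1.png");b=cv2.imread("pics/w2.png")
P=[a[128:258,244:315],b[65:195,244:315],b[265:395,235:306]]
cv2.imwrite("pics/c2.png",np.hstack([cv2.resize(p,(266,488),interpolation=cv2.INTER_CUBIC) for p in P]))
E
```

```text
(no output)
```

View pics/c2.png

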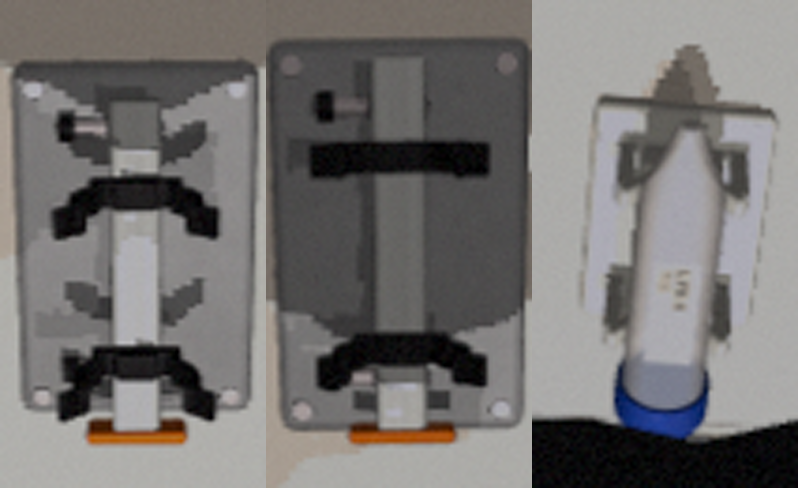

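The crop shows the four foot rivets, bar ends and orange plate corners in both stand panels. In the right panel the tube's tip is at (686,127) and its cap seam at about (661,375).

```bash
python3 - <<'E'
from h import *
import json
s1=json.load(open("w1.json"));s2=json.load(open("w2.json"))
c1,c2,ct=cam("wrist",s1),cam("wrist",s2),cam("top")
def px(u,v,ox,oy,off): return (244-0 if ox is None else ox)+(u-off+.5)/3.746-.5, oy+(v+.5)/3.754-.5
A=lambda u,v:(c1,*px(u,v,244,128,0)); B=lambda u,v:(c2,*px(u,v,244,65,266)); T=lambda u,v:(c2,*px(u,v,235,265,532))
K=lambda u,v:(ct,210+(u+.5)/4-.5,180+(v+.5)/4-.5)
pts={'rv1':((33,90),(290,65)),'rv2':((236,90),(508,65)),'rv3':((41,398),(302,411)),'rv4':((230,397),(500,409)),
'bt1':((112,100),(374,57)),'bt2':((157,100),(423,57)),'bb1':((114,430),(378,430)),'bb2':((159,430),(427,430)),'or1':((88,423),(349,430)),'or2':((187,422),(456,430))}
R={}
for k,(a,b) in pts.items(): R[k]=tri(A(*a),B(*b)); print(k,R[k].round(4))
r=[R['rv%d'%i] for i in(1,2,3,4)]; print("rivet c",np.mean(r,0))
# at fixed z
for nm,S in(("w1",A),("w2",B)):
    j=0 if nm=="w1" else 1
    q=[atz(*S(*pts['rv%d'%i][j]),.0105) for i in(1,2,3,4)]; m=np.mean(q,0)
    d=(q[0]-q[2]+q[1]-q[3])[:2]; print(nm,m.round(4),"yaw",np.degrees(np.arctan2(-d[0],d[1])))
    for z in(.03,.04,.05,.06):
        w=[atz(*S(*pts[k][j]),z) for k in('bt1','bt2','bb1','bb2')]
        print(z,np.linalg.norm(w[0]+w[1]-w[2]-w[3])/2,np.mean(w,0).round(4))
tp=tri(T(686,127),K(508,136)); cp=tri(T(661,375),K(711,130)); print("tip",tp,"seam",cp)
d=tp-cp;L=np.linalg.norm(d);print(L,"yaw",np.degrees(np.arctan2(-d[0],d[1])),cp+d/L*.038)
for z in(.04,):
    tp,cp=atz(*T(686,127),z-.002),atz(*T(661,375),z);print(tp,cp)
E
```

```text
rv1 [0.4608 0.1206 0.0162]
rv2 [0.5203 0.1246 0.0145]
rv3 [0.4681 0.0241 0.0164]
rv4 [0.5273 0.0285 0.016 ]
bt1 [0.4842 0.123  0.0386]
bt2 [0.4966 0.1239 0.0383]
bb1 [0.4913 0.0255 0.04  ]
bb2 [0.5048 0.0263 0.0397]
or1 [0.4831 0.0224 0.0295]
or2 [0.5138 0.0239 0.027 ]
rivet c [0.49412357 0.07444831 0.0157572 ]
w1 [0.494  0.0729 0.0105] yaw 4.350491430973088
0.03 0.1009458025436278 [0.4943 0.0717 0.03  ]
0.04 0.09801361342603125 [0.494  0.0748 0.04  ]
0.05 0.09508142430843469 [0.4938 0.0779 0.05  ]
0.06 0.09214923519083817 [0.4935 0.081  0.06  ]
w2 [0.4943 0.0739 0.0105] yaw 4.1747367610781
0.03 0.10063809866801524 [0.4944 0.0737 0.03  ]
0.04 0.09771921163656855 [0.4944 0.0747 0.04  ]
0.05 0.09480032460512182 [0.4943 0.0756 0.05  ]
0.06 0.09188143757367508 [0.4942 0.0766 0.06  ]
tip [ 0.49882473 -0.11009021  0.05266301] seam [ 0.50041252 -0.23155913  0.02927273]
0.12371064512174065 yaw 0.7489014594941834 [ 0.4999248  -0.19424772  0.03645748]
[ 0.50293445 -0.12095201  0.038     ] [ 0.50058558 -0.22119477  0.04      ]
```

Request:
apply_moves:
  moves:
    - [[-0.125, -0.005, 0.03], [0, 0, 3]]
    - [[-0.125, -0.005, 0.03], [0, 0, 3]]
    - [[-0.125, -0.005, 0.03], [0, 0, 3]]
    - [[-0.125, -0.005, 0.03], [0, 0, 3]]
    - [[-0.125, -0.005, 0.03], [0, 0, 3]]
    - [[-0.125, -0.005, 0.03], [0, 0, 3]]

```text
time: 2.7
tcp_pos: [0.4999, -0.0996, 0.2012]
ee_rot: [-2.2, -2.241, -0.001]
wrist_force: [-0.0, 0.5, 0.0]
finger_gap: 0.0858
grip_force: 0.0
```

```bash
python3 - <<'E'
from h import *
import json
s,_=grab("wrist","pics/w3.png"); json.dump({k:np.array(s[k]).tolist() for k in s},open("w3.json","w"))
print(s['time'],s['tcp_pos'],Ro.from_rotvec(s['ee_rot']).as_matrix().round(4))
a=cv2.imread("pics/w3.png")[80:280,180:400]
cv2.imwrite("pics/c3.png",cv2.resize(a,None,fx=3,fy=3,interpolation=cv2.INTER_CUBIC))
E
```

```text
2.7 [ 0.49990028 -0.09955478  0.20120829] [[-1.840e-02  9.998e-01 -8.000e-04]
 [ 9.998e-01  1.840e-02  1.300e-03]
 [ 1.300e-03 -7.000e-04 -1.000e+00]]
```

View pics/c3.png

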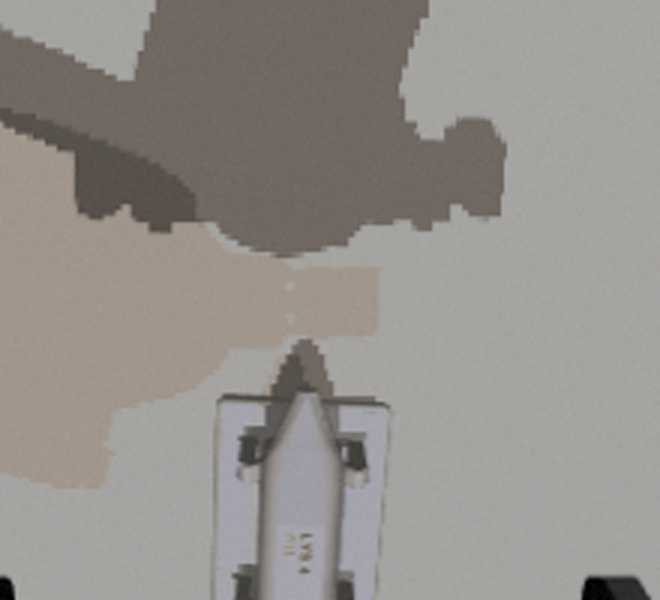

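Tip at (308,391), rest foot's far corners at (221,399) and (388,405).

```bash
python3 - <<'E'
from h import *
import json
c2,c3,ct=[cam("wrist",json.load(open(f))) for f in("w2.json","w3.json")]+[cam("top")]
T=lambda u,v:(c2,235+(u-532+.5)/3.746-.5,265+(v+.5)/3.754-.5)
W=lambda u,v:(c3,180+(u+.5)/3-.5,80+(v+.5)/3-.5)
K=lambda u,v:(ct,210+(u+.5)/4-.5,180+(v+.5)/4-.5)
print("tip",tri(T(686,127),W(308,391)), tri(T(686,127),W(308,391),K(508,136)))
for a,b in(((600,100),(221,399)),((775,113),(388,405))): print("foot",tri(T(*a),W(*b)),atz(*T(*a),.008),atz(*W(*b),.008))
# barrel axis from edges at w3 rows
for v,l,r in((470,263,343),(560,259,341)):
    print("barrel",atz(*W((l+r)/2,v),.04), np.linalg.norm(atz(*W(l,v),.04)-atz(*W(r,v),.04)))
E
```

```text
tip [ 0.50380217 -0.11999366  0.03925587] [ 0.50090166 -0.11299552  0.0497461 ]
foot [ 0.47325051 -0.13658459  0.00137391] [ 0.47350614 -0.13228153  0.008     ] [ 0.47383198 -0.1342416   0.008     ]
foot [ 0.53514766 -0.13788877  0.0012067 ] [ 0.53432214 -0.13344338  0.008     ] [ 0.53448127 -0.13547087  0.008     ]
barrel [ 0.503689   -0.14779048  0.04      ] 0.026908459859867128
barrel [ 0.5033056  -0.18184091  0.04      ] 0.02852233749382034
```

Request:
apply_moves:
  moves:
    - [[-0.0855, 0.002, 0.06], [0, 0, 2]]
    - [[-0.0855, 0.002, 0.06], [0, 0, 2]]
    - [[-0.0855, 0.002, 0.06], [0, 0, 2]]
    - [[-0.0855, 0.002, 0.06], [0, 0, 2]]
    - [[-0.0855, 0.002, 0.085], [0, 0, 2]]
    - [[-0.0855, 0.002, 0.11], [0, 0, 2]]
    - [[-0.0855, 0.002, 0.135], [0, 0, 2]]
    - [[-0.0855, 0.002, 0.155], [0, 0, 2]]
    - [[-0.0855, 0.002, 0.17], [0, 0, 2]]
    - [[-0.0855, 0.002, 0.18], [0, 0, 2]]
    - [[-0.0855, 0.002, 0.182], [0, 0, 2]]
    - [[-0.0855, 0.002, 0.182], [0, 0, 2]]

```text
time: 3.75
tcp_pos: [0.5043, -0.1843, 0.0195]
ee_rot: [-2.236, -2.206, -0.0]
wrist_force: [-0.5, -0.3, -0.4]
finger_gap: 0.0856
grip_force: 0.0
```

Request:
apply_moves:
  moves:
    - [[0, 0, 0], [0, 0, 0]]
    - [[0, 0, 0], [0, 0, 0]]
    - [[0, 0, 0], [0, 0, 0]]
    - [[0, 0, 0], [0, 0, 0]]
    - [[0, 0, 0], [0, 0, 0]]
    - [[0, 0, 0], [0, 0, 0]]
    - [[0, 0, 0], [0, 0, 0]]
    - [[0, 0, 0], [0, 0, 0]]
    - [[0, 0, 0], [0, 0, 0]]
    - [[0, 0, 0], [0, 0, 0]]
  claw: 0.02

```text
time: 4.58
tcp_pos: [0.5015, -0.1853, 0.0198]
ee_rot: [-2.235, -2.202, 0.004]
wrist_force: [-8.5, -1.8, 10.3]
finger_gap: 0.0275
grip_force: 58.2
```

Request:
apply_moves:
  moves:
    - [[0, -0.002, -0.005], [0, 0, 0]]
    - [[0, -0.002, -0.015], [0, 0, 0]]
    - [[0, -0.002, -0.04], [0, 0, 0]]
    - [[0, -0.002, -0.07], [0, 0, 0]]
    - [[0, -0.002, -0.1], [0, 0, 0]]
    - [[0, -0.002, -0.11], [0, 0, 0]]
    - [[0, -0.002, -0.11], [0, 0, 0]]
    - [[0, -0.002, -0.11], [0, 0, 0]]

```text
time: 5.25
tcp_pos: [0.5025, -0.1857, 0.1298]
ee_rot: [2.237, 2.204, 0.001]
wrist_force: [-0.9, 0.9, -1.4]
finger_gap: 0.0272
grip_force: 59.1
```

```bash
python3 - <<'E'
from h import *
import json
s,a=grab("wrist","pics/w4.png"); _,b=grab("top","pics/t4.png"); json.dump({k:np.array(s[k]).tolist() for k in s},open("w4.json","w"))
print(s['time'],s['tcp_pos'],Ro.from_rotvec(s['ee_rot']).as_matrix().round(4),s['wrist_force'],s['finger_gap'])
a=cv2.imread("pics/w4.png")[230:420,180:380];b=cv2.imread("pics/t4.png")[150:340,260:460]
cv2.imwrite("pics/c4.png",cv2.resize(np.vstack([a,b][:1]+[]) if 0 else np.hstack([a,b]),None,fx=2,fy=2,interpolation=cv2.INTER_CUBIC))
E
```

```text
5.25 [ 0.50245195 -0.18569577  0.12978399] [[ 1.510e-02  9.999e-01  1.600e-03]
 [ 9.999e-01 -1.510e-02 -6.000e-04]
 [-6.000e-04  1.600e-03 -1.000e+00]] [-0.89677765  0.9391006  -1.38098583] 0.027234881272935062
```

View pics/c4.png

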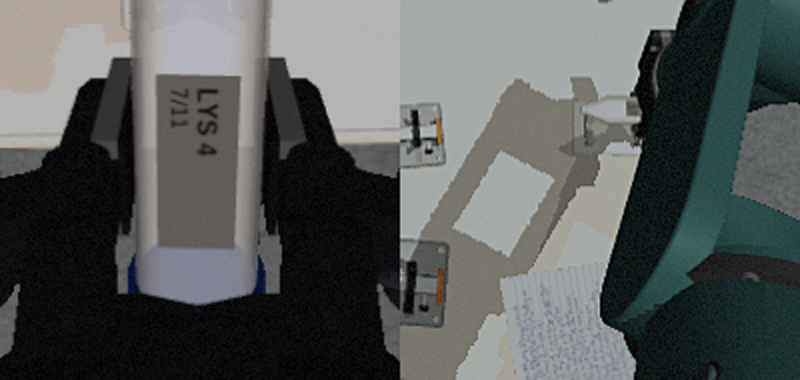

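The tube is held squarely between the pads, with its barrel centred near column 280 of the wrist image. I'll look at the tip end to get the tube's pose in the hand.

```bash
python3 - <<'E'
import cv2
a=cv2.imread("pics/w4.png")[130:390,180:380]
cv2.imwrite("pics/c5.png",cv2.resize(a,None,fx=2.3,fy=2.3,interpolation=cv2.INTER_CUBIC))
E
```

```text
(no output)
```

View pics/c5.png

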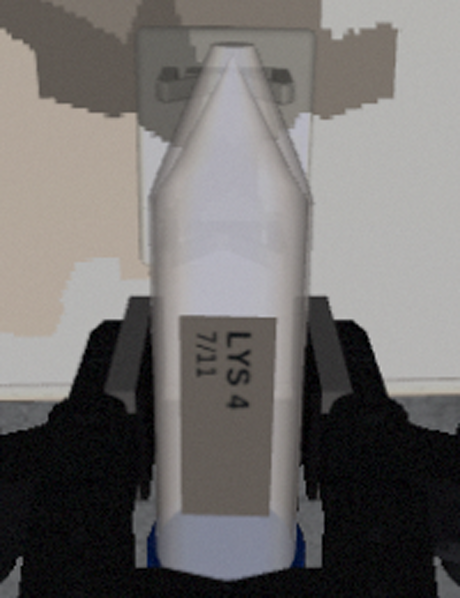

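The tip is at (232,45), and the barrel/cone shoulder edges are at (150,195) and (311,195).

```bash
python3 - <<'E'
from h import *
import json
s=json.load(open("w4.json")); c=cam("wrist",s); Rt=Ro.from_rotvec(s['ee_rot']).as_matrix(); p0=np.array(s['tcp_pos'])
def tool(u,v,z):
    C=Rt.T@(c['C']-p0); d=Rt.T@ray(c,180+(u+.5)/2.3-.5,130+(v+.5)/2.3-.5); return C+d*(z-C[2])/d[2]
for z in(-.018,-.022,-.026):
    l,r=tool(150,195,z),tool(311,195,z)
    print(z,"tip",tool(232,45,z).round(4),"shoulder",((l+r)/2).round(4),np.linalg.norm(l-r).round(4),"low",tool(230,500,z-.012).round(4))
E
```

```text
-0.018 tip [ 0.0655  0.0019 -0.018 ] shoulder [ 0.0392  0.0017 -0.018 ] 0.0284 low [-0.0172  0.0015 -0.03  ]
-0.022 tip [ 0.0661  0.0019 -0.022 ] shoulder [ 0.0406  0.0016 -0.022 ] 0.0275 low [-0.0136  0.0015 -0.034 ]
-0.026 tip [ 0.0667  0.0019 -0.026 ] shoulder [ 0.042   0.0016 -0.026 ] 0.0266 low [-0.01    0.0015 -0.038 ]
```

Request:
apply_moves:
  moves:
    - [[0.256, -0.0146, 0], [0, 0, -5.2]]
    - [[0.256, -0.0146, 0], [0, 0, -5.2]]
    - [[0.256, -0.0146, 0], [0, 0, -5.2]]
    - [[0.256, -0.0146, 0], [0, 0, -5.2]]
    - [[0.256, -0.0146, 0], [0, 0, -5.2]]
    - [[0.256, -0.0146, 0], [0, 0, -5.2]]
    - [[0.256, -0.0146, 0], [0, 0, -5.2]]
    - [[0.256, -0.0146, 0], [0, 0, -5.2]]
    - [[0.256, -0.0146, 0.02], [0, 0, -5.2]]
    - [[0.256, -0.0146, 0.04], [0, 0, -5.2]]
    - [[0.256, -0.0146, 0.04], [0, 0, -5.2]]
    - [[0.256, -0.0146, 0.04], [0, 0, -5.2]]
    - [[0.256, -0.0146, 0.04], [0, 0, -5.2]]

```text
time: 6.43
tcp_pos: [0.4914, 0.0696, 0.0893]
ee_rot: [-2.137, -2.302, 0.001]
wrist_force: [-0.5, -0.5, -0.1]
finger_gap: 0.0275
grip_force: 59.2
```

```bash
python3 - <<'E'
from h import *
import json
s,a=grab("wrist","pics/w5.png"); grab("top","pics/t5.png"); grab("scene","pics/s5.png"); json.dump({k:np.array(s[k]).tolist() for k in s},open("w5.json","w"))
print(s['time'],s['tcp_pos'],Ro.from_rotvec(s['ee_rot']).as_matrix().round(4),s['wrist_force'],s['finger_gap'])
b=cv2.imread("pics/t5.png")[180:260,210:310];a=cv2.imread("pics/w5.png")[110:390,180:380];c=cv2.imread("pics/s5.png")[180:280,210:310]
r=lambda x,w,h:cv2.resize(x,(w,h),interpolation=cv2.INTER_CUBIC)
cv2.imwrite("pics/c6.png",np.hstack([r(a,400,560),np.vstack([r(b,350,280),r(c,350,280)])]))
E
```

```text
6.4333 [0.49139978 0.0696033  0.08933036] [[-7.430e-02  9.972e-01 -8.000e-04]
 [ 9.972e-01  7.430e-02 -1.000e-04]
 [-0.000e+00 -8.000e-04 -1.000e+00]] [-0.47401094 -0.47099684 -0.0626895 ] 0.027484430487693556
```

View pics/c6.png

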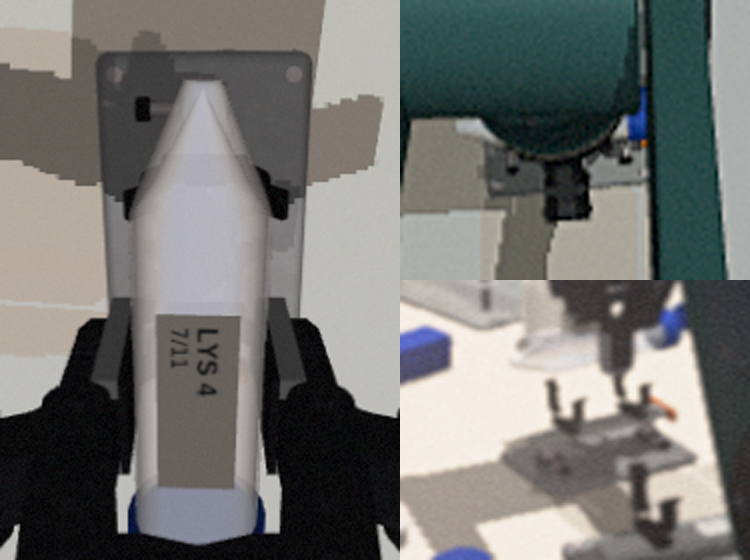

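The tube hovers in line over the small stand. Clip b's jaw tips are at (127,205) and (288,205), the far rivets at (114,74) and (293,74), and the tube's tip at (203,84).

```bash
python3 - <<'E'
from h import *
import json
s=json.load(open("w5.json")); c=cam("wrist",s); Rt=Ro.from_rotvec(s['ee_rot']).as_matrix(); p0=np.array(s['tcp_pos'])
w=lambda u,v,z: Rt.T@(atz(c,180+(u+.5)/2-.5,110+(v+.5)/2-.5,z)-p0)
r1,r2=w(114,74,.0105),w(293,74,.0105); print("rivets",r1.round(4),r2.round(4),((r1+r2)/2).round(4))
for z in(.06,.065,.07,.075):
    a,b=w(127,205,z),w(288,205,z); print(z,"clip tips",((a+b)/2).round(4),np.linalg.norm(a-b).round(4))
print("tip",w(203,84,.11).round(4))
# expected rivets relative stand centre from w1/w2: rows +-48mm along, half
for C in((.492,.0715),(.494,.0735)):
    print(C,(Rt.T@(np.array([*C,.01])-p0)).round(4))
E
```

```text
rivets [ 0.0528 -0.027   0.0789] [0.0528 0.0333 0.0788] [0.0528 0.0032 0.0788]
0.06 clip tips [0.0234 0.0039 0.0293] 0.0449
0.065 clip tips [0.0252 0.0039 0.0243] 0.0436
0.07 clip tips [0.0269 0.0038 0.0193] 0.0423
0.075 clip tips [0.0287 0.0037 0.0143] 0.041
tip [ 0.0649  0.0023 -0.0207]
(0.492, 0.0715) [0.0018 0.0008 0.0793]
(0.494, 0.0735) [0.0037 0.0029 0.0793]
```

Request:
apply_moves:
  moves:
    - [[0.002, 0.0008, 0.01], [0, 0, 0]]
    - [[0.002, 0.0008, 0.02], [0, 0, 0]]
    - [[0.002, 0.0008, 0.027], [0, 0, 0]]
    - [[0.002, 0.0008, 0.03], [0, 0, 0]]
    - [[0.002, 0.0008, 0.03], [0, 0, 0]]

```text
time: 7.0
tcp_pos: [0.4919, 0.0727, 0.0584]
ee_rot: [-2.135, -2.304, 0.001]
wrist_force: [1.6, 0.6, -0.3]
finger_gap: 0.027
grip_force: 59.2
```

Request:
apply_moves:
  moves:
    - [[0, 0, 0.002], [0, 0, 0]]
    - [[0, 0, 0.004], [0, 0, 0]]
    - [[0, 0, 0.005], [0, 0, 0]]
    - [[0, 0, 0.005], [0, 0, 0]]

```text
time: 7.33
tcp_pos: [0.4928, 0.0727, 0.0547]
ee_rot: [2.135, 2.303, 0.002]
wrist_force: [1.3, -0.7, 1.9]
finger_gap: 0.0274
grip_force: 59.4
```

Request:
apply_moves:
  moves:
    - [[0, 0, 0.001], [0, 0, 0]]
    - [[0, 0, 0.002], [0, 0, 0]]
    - [[0, 0, 0.003], [0, 0, 0]]
    - [[0, 0, 0.003], [0, 0, 0]]

```text
time: 7.67
tcp_pos: [0.4928, 0.0727, 0.0518]
ee_rot: [2.135, 2.303, 0.002]
wrist_force: [1.6, 0.8, 3.3]
finger_gap: 0.0273
grip_force: 59.5
```

Request:
apply_moves:
  moves:
    - [[0, 0, 0.001], [0, 0, 0]]
    - [[0, 0, 0.002], [0, 0, 0]]
    - [[0, 0, 0.002], [0, 0, 0]]

```text
time: 7.92
tcp_pos: [0.4928, 0.0727, 0.0498]
ee_rot: [2.135, 2.303, 0.002]
wrist_force: [2.4, 0.9, 2.5]
finger_gap: 0.0277
grip_force: 59.5
```

Request:
apply_moves:
  moves:
    - [[0, 0, 0.001], [0, 0, 0]]
    - [[0, 0, 0.002], [0, 0, 0]]
    - [[0, 0, 0.002], [0, 0, 0]]

```text
time: 8.17
tcp_pos: [0.4927, 0.0728, 0.0474]
ee_rot: [2.135, 2.303, 0.002]
wrist_force: [3.3, 1.3, -0.9]
finger_gap: 0.0271
grip_force: 59.1
```

Request:
apply_moves:
  moves:
    - [[0, 0, 0.001], [0, 0, 0]]
    - [[0, 0, 0.002], [0, 0, 0]]
    - [[0, 0, 0.002], [0, 0, 0]]

```text
time: 8.42
tcp_pos: [0.4924, 0.0726, 0.0451]
ee_rot: [2.135, 2.303, 0.001]
wrist_force: [4.2, 0.6, -3.3]
finger_gap: 0.0273
grip_force: 59.2
```

Request:
apply_moves:
  moves:
    - [[0, 0, 0.001], [0, 0, 0]]
    - [[0, 0, 0.002], [0, 0, 0]]
    - [[0, 0, 0.002], [0, 0, 0]]

```text
time: 8.67
tcp_pos: [0.4925, 0.0726, 0.0431]
ee_rot: [2.135, 2.303, 0.001]
wrist_force: [5.6, 0.4, -2.6]
finger_gap: 0.0271
grip_force: 59.2
```

Request:
apply_moves:
  moves:
    - [[0, 0.001, 0.0005], [0, 0, 0]]
    - [[0, 0.001, 0.001], [0, 0, 0]]
    - [[0, 0.001, 0.001], [0, 0, 0]]

```text
time: 8.92
tcp_pos: [0.4928, 0.0726, 0.0423]
ee_rot: [-2.135, -2.304, 0.001]
wrist_force: [2.9, -1.5, 1.4]
finger_gap: 0.0272
grip_force: 59.7
```

Request:
apply_moves:
  moves:
    - [[0, 0, 0.0005], [0, 0, 0]]
    - [[0, 0, 0.001], [0, 0, 0]]
    - [[0, 0, 0.001], [0, 0, 0]]

```text
time: 9.17
tcp_pos: [0.4929, 0.0724, 0.0418]
ee_rot: [2.135, 2.304, -0.0]
wrist_force: [0.9, -2.2, 9.0]
finger_gap: 0.0272
grip_force: 60.4
```

Request:
apply_moves:
  moves:
    - [[0, 0, 0.0005], [0, 0, 0]]
    - [[0, 0, 0.001], [0, 0, 0]]
    - [[0, 0, 0.001], [0, 0, 0]]

```text
time: 9.42
tcp_pos: [0.4929, 0.0724, 0.0416]
ee_rot: [2.135, 2.304, -0.0]
wrist_force: [-0.6, -3.2, 18.2]
finger_gap: 0.0273
grip_force: 61.5
```

Request:
apply_moves:
  moves:
    - [[0, 0, -0.0008], [0, 0, 0]]
    - [[0, 0, -0.0015], [0, 0, 0]]
    - [[0, 0, -0.0015], [0, 0, 0]]

```text
time: 9.67
tcp_pos: [0.4928, 0.0725, 0.042]
ee_rot: [2.136, 2.304, -0.0]
wrist_force: [2.1, -2.2, 6.3]
finger_gap: 0.0272
grip_force: 60.1
```

Request:
apply_moves:
  moves:
    - [[0, 0, 0], [0, 0, 0]]
    - [[0, 0, 0], [0, 0, 0]]
    - [[0, 0, 0], [0, 0, 0]]
    - [[0, 0, 0], [0, 0, 0]]
    - [[0, 0, 0], [0, 0, 0]]
    - [[0, 0, 0], [0, 0, 0]]
    - [[0, 0, 0], [0, 0, 0]]
  claw: 0.065

```text
time: 10.25
tcp_pos: [0.4928, 0.0728, 0.0417]
ee_rot: [-2.136, -2.304, 0.0]
wrist_force: [-0.0, -0.6, -0.7]
finger_gap: 0.0652
grip_force: 0.0
```

Request:
apply_moves:
  moves:
    - [[0, 0, -0.01], [0, 0, 0]]
    - [[0, 0, -0.03], [0, 0, 0]]
    - [[0, 0, -0.06], [0, 0, 0]]
    - [[0, 0, -0.1], [0, 0, 0]]
    - [[0, 0, -0.14], [0, 0, 0]]
    - [[0, 0, -0.18], [0, 0, 0]]
    - [[0, 0, -0.19], [0, 0, 0]]
    - [[0, 0, -0.19], [0, 0, 0]]
    - [[0, 0, -0.19], [0, 0, 0]]

```text
time: 11.0
tcp_pos: [0.4931, 0.0728, 0.2327]
ee_rot: [2.135, 2.303, 0.002]
wrist_force: [-1.7, -1.1, -0.2]
finger_gap: 0.0652
grip_force: 0.0
```

```bash
python3 - <<'E'
from h import *
import json
s,a=grab("wrist","pics/w6.png"); grab("scene","pics/s6.png"); json.dump({k:np.array(s[k]).tolist() for k in s},open("w6.json","w"))
print(s['time'],s['tcp_pos'],s['wrist_force'])
a=cv2.imread("pics/w6.png")[110:310,210:350];c=cv2.imread("pics/s6.png")[190:270,230:310]
r=lambda x,w,h:cv2.resize(x,(w,h),interpolation=cv2.INTER_CUBIC)
cv2.imwrite("pics/c7.png",np.hstack([r(a,385,550),r(c,400,400) if 0 else cv2.copyMakeBorder(r(c,400,400),0,150,0,0,0)]))
E
```

```text
11.0 [0.49310953 0.07276157 0.23268494] [-1.69413493 -1.12347375 -0.24715736]
```

View pics/c7.png

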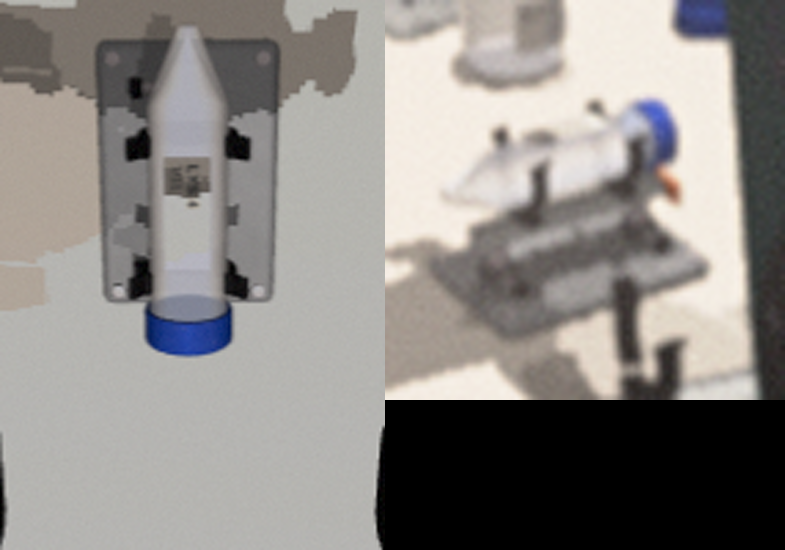

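The tube lies in both clips with its cap at the orange end. Now a quick lengthwise check from the tip (188,28), the cap's side edges (row 308) and the rivets.

```bash
python3 - <<'E'
from h import *
import json
s=json.load(open("w6.json")); c=cam("wrist",s); Rt=Ro.from_rotvec(s['ee_rot']).as_matrix(); p0=np.array(s['tcp_pos'])
w=lambda u,v,z: (Rt.T@(atz(c,210+(u+.5)/2.75-.5,110+(v+.5)/2.75-.5,z)-p0)).round(4)
q=[w(*p,.0105) for p in((112,59),(264,58),(119,292),(258,292))];print("stand mid",np.mean(q,0))
print("tip",w(188,28,.062),"seam",w(147,305,.062),w(231,305,.062))
print("clips",[w(u,v,.07) for u,v in((139,147),(238,147),(139,280),(237,280))])
E
```

```text
stand mid [0.00055  0.000525 0.22215 ]
tip [0.0648 0.0006 0.1707] seam [-0.0352 -0.0148  0.1707] [-0.0352  0.0165  0.1707]
clips [array([ 0.0257, -0.0162,  0.1627]), array([0.0256, 0.0177, 0.1627]), array([-0.0226, -0.0171,  0.1627]), array([-0.0226,  0.0181,  0.1627])]
```

```bash
python3 -c "
from rig import *
print(job_done())"
```

```text
the job is handed in; nothing more can be done
None
```

I pressed the tube into both clips of the smaller stand with about 18 N at most, cap at the orange end and within about 2 mm of mid-length by the wrist camera. I then released it and handed the job in at about 11 s; no verdict came back.

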